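# Put the setting blocks back in their labelled case and click the cover shut

### The arm

A 6-joint arm with a two-finger parallel gripper is mounted at the origin on the work surface. World frame = base frame: x ahead of the robot, y to its left, z up, the work surface at z = 0. Lengths are in m, angles in degrees, forces in N, time in s.
With the tool pointing down it reaches from about 0.4 to 0.825 m from the base axis. Payload 7 kg.
Tool frame: the origin (TCP) lies on the centre line of the jaws, within the pads' length; the fingertips stand 8 mm ahead of it and the grasp point (between the pads) lies 11 mm behind it; z points along the fingers, y is the line along which they close (so a half turn about z gives the same grasp; the last joint's range is limited). The gripper opens to 88 mm and grips with 3 to 60 N. Pads are 19 mm wide; open, the fingers measure 130 mm over their backs; the gripper's body (78 mm by 193 mm) begins 47 mm behind the grasp point.
Start: joints at [-49.612, 20.546, 0.682, 0, -70.136, -16.507], TCP at [0.273, -0.617, 0.235] pointing down, gripper open.
Joint ranges: [-176.03, 176.03], [-82.01, 121.73], [-58.28, 71.71], [-173.87, 95.51], [-174.79, -0.11], [-173.66, 173.66]. Speed limits (degrees/s): [136.94, 136.94, 172.46, 180, 180, 180].

### API

Orientations are given as [roll, pitch, yaw] about the fixed x, y, z axes, in that order (R = Rz(yaw) Ry(pitch) Rx(roll)).
In Python, from plant import r gives the robot as it stands.
- The arm moves only by the tool carry_out, never from a script. Its argument "targets" is a list of rows, each a list of 6 numbers: the shift along the tool's x, y, z scaled (see below), then the turn, a rotation vector about the tool's x, y, z scaled (see below). A call has 1 to 5 rows; each row shifts and turns the commanded pose from where the row before left it, along the tool's axes as they then stand; what a row does not reach is not made up. The controller multiplies each number of a shift by 0.5 m and each number of a turn by 60 degrees. A row lasts 1/8 s, in which the tool goes at most 62.5 mm and 10.7 degrees, less where a joint would pass 70% of its speed; a pose out of reach is approached as far as the arm can. A call with a number of a shift or a turn outside -1 to 1 is refused whole. A call with a gripper value outside its range is refused whole. "hand" is the opening, from 0 (shut) to 1 (fully open), set as the call begins (left out, the last holds). The fingers move at their own pace and stop on an object; "squeeze" is the grip in N (left out, the last holds). Time passes only in rows, so rows that do not move let the fingers close. It gives the time, the measured TCP pose, the force, the opening and the grip force at its end, in the units of the state.
- r.get_state(): the state, without advancing time (a new reading comes with each control period).
- r.capture(name): name is "side" or "top" or "wrist"; returns the picture (420x560x3 uint8, red, green, blue); there is no depth.
- r.camera_info(name): a dict with "K" (3x3 intrinsics, pixels), "eye" and "attitude" of the camera in the world. Camera axes: x right, y down, z forward; pixel columns grow to the right and rows downward; lengths in m; the calibration is good to about 2 mm. A picture is of the moment at which its call begins: read the wrist's pose just before it. camera_info takes no time and is no camera call; for the wrist camera it gives the pose at the moment of the call.
- r.close_job(): hands the job in; it is judged then, once.
The state is a dict: "time_s": time; "joints": joint angles; "qd": joint speeds; "joint_torque": joint torques, N m; "tcp_pos": TCP position; "eef_rot": TCP orientation; "contact_force": force on the tool from outside, world axes, zero at the start; "moment": the same for the moment, N m; "gripper_width": finger opening in m; "gripper_force": force on a finger pad.
Only numpy, scipy, OpenCV 4.12 (cv2) and the standard library are available. Lean on these libraries where they do the work, as an engineer would, in place of code of your own. Each camera call takes 0.05 s, during which the arm holds its last target. There are 200 camera calls.

### The job

The depth check is finished: put the red, the blue and the yellow setting block back, flat and fully home, each in the nest of the case that has the label of its own colour; set them in, do not drop them, and leave the green block in its nest. Only when all three are in, swing the cover over and press its front edge down until the catch holds it shut, then take the arm away. Leave everything else on the bench where it is.

Things in the scene. Friction and masses are not known exactly. Their poses are not given: they have to be found in the camera images.
- case: low grey storage case, fixed to the bench: 130 (x) x 240 (y) mm, deck 16 mm above the bench, a sprung see-through cover hinged on its far (+x) long edge. Four equal nests 66 (x) x 32 (y) mm, 10 mm deep, floor 6 mm above the bench, in a row along y at 56 mm pitch (y = -84, -28, 28, 84 mm; all centred at x = -12 mm). Origin under the case's centre; its -x long edge faces the robot
- tag_red: red label, 14 x 34 mm, flat on the deck in front (-x) of the nest where the red block belongs. This entry's origin is not on the label but at the centre of that nest's floor (the label's centre is at x = -42 mm, 11 mm higher); x and y run along the case's x and y, the nest's long side along x. Which label is at which nest changes
- tag_blue: blue label, 14 x 34 mm, flat on the deck in front (-x) of the nest where the blue block belongs. This entry's origin is not on the label but at the centre of that nest's floor (the label's centre is at x = -42 mm, 11 mm higher); x and y run along the case's x and y, the nest's long side along x. Which label is at which nest changes
- tag_yellow: yellow label, 14 x 34 mm, flat on the deck in front (-x) of the nest where the yellow block belongs. This entry's origin is not on the label but at the centre of that nest's floor (the label's centre is at x = -42 mm, 11 mm higher); x and y run along the case's x and y, the nest's long side along x. Which label is at which nest changes
- tag_green: green label, 14 x 34 mm, flat on the deck in front (-x) of the nest where the green block belongs. This entry's origin is not on the label but at the centre of that nest's floor (the label's centre is at x = -42 mm, 11 mm higher); x and y run along the case's x and y, the nest's long side along x. Which label is at which nest changes
- block_red: steel setting block 60 (x) x 26 (y) x 28 (z) mm, 330 g, with a red band 26 mm long around its middle; origin at the centre of its underside. It goes flat into its nest (3 mm play all round, either way round) and then stands 18 mm above the deck. It starts flat on the bench
- block_blue: steel setting block 60 (x) x 26 (y) x 28 (z) mm, 330 g, with a blue band 26 mm long around its middle; origin at the centre of its underside. It goes flat into its nest (3 mm play all round, either way round) and then stands 18 mm above the deck. It starts flat on the bench
- block_yellow: steel setting block 60 (x) x 26 (y) x 28 (z) mm, 330 g, with a yellow band 26 mm long around its middle; origin at the centre of its underside. It goes flat into its nest (3 mm play all round, either way round) and then stands 18 mm above the deck. It starts flat on the bench
- block_green: steel setting block 60 (x) x 26 (y) x 28 (z) mm, 330 g, with a green band 26 mm long around its middle; origin at the centre of its underside. It goes flat into its nest (3 mm play all round, either way round) and then stands 18 mm above the deck. It is already in its nest
- cover (a joint): angle of the cover: 0 = fully shut, about 1.5 to 1.75 = standing open, stop at 1.8. A spring of 0.16 N m/rad pushes it open (let go part-way down it swings open again or stays ajar on the catch); over the last 0.1 rad a nib on its front edge snaps under a sprung roller, which then holds it shut; snapping it in takes about 10 N at the lip
- cover_lip (a point): the place to push: middle of the 22 mm wide black strip along the cover's free edge, on its outer face (on top when shut, facing away from the robot when open), 11 mm in from the edge. At cover angle q it lies, in the case's frame, at x = 62 - 117 cos q + 26 sin q, z = 20 + 117 sin q + 26 cos q mm; shut, 46 mm above the bench
- cover_hinge (a point): middle of the cover's hinge line, which runs along the case's y; in the case's frame at x = 62, z = 20 mm. The cover is 240 mm long (y), flat outside, 128 mm from hinge to free edge; its outer face lies 26 mm off the hinge line and 24 mm skirts reach from it towards the inside; open, its free edge stands about 150 mm above the bench
- risers: two fixed dark steel risers, 130 x 130 mm over all and 50 mm high, under the casting; origin under their centre
- housing: light-metal casting 150 x 150 x 45 mm with a round bore, lying on the risers; origin under its centre; to be left alone
- micrometer: depth micrometer lying down, 174 mm long (x = -50 to 124 mm), 90 mm wide at its foot, 22 mm high, black readout body; origin at the underside; to be left alone
- plain_parallel: plain dark steel bar 90 x 30 x 30 mm without a colour band; origin under its centre; to be left alone
- plug_gauge: standing plug gauge, 34 mm across, 80 mm tall, steel ends and black grip; origin under its centre; to be left alone
- marker: blue marker pen lying down, 125 mm long, 14 mm thick; origin near its middle at the underside; to be left alone
- lug_plate: flat steel plate 76 x 76 x 8 mm with a hole and a lug to +x, 118 mm long in all; origin under the hole's centre; to be left alone
- pin_cup: white cup, 64 mm across, 60 mm tall; origin under its centre; to be left alone

How it is judged:
By the outcome, as a careful person would: the job done as asked, in the order asked, and still so for the second after the job is handed in, with the robot touching nothing.
It also fails if it takes over 72 s, if anything falls off the work surface, if the arm or the gripper's body presses on something with over 40 N, if the wrist force passes 120 N, or if a joint passes its speed limit or range.

## Working session

There is one attempt and no reset: what is moved stays moved. The work goes in short steps, Python scripts to look and compute and a tool call to move; the robot and the scene stay as the last step left them, time stands still between calls to the robot, and variables do not carry over. Pictures are saved under pics/ and viewed, at most 10 in all, crops included, and the job is handed in when it is done.

Besides the shell and the picture viewer there is one more tool, called after "Emit:" in YAML: its name, and indented under it one key for each argument. carry_out: Moves the arm, as the interface text tells. Its arguments: {"type":"object","properties":{"targets":{"type":"array","items":{"type":"array","items":{"type":"number","minimum":-1,"maximum":1}}},"hand":{"type":"number"},"squeeze":{"type":"number"}},"required":["targets"]}

```bash
mkdir -p pics; ls
python3 - <<'E'
from plant import r
import cv2
for n in ("side","top"):
    im=r.capture(n); cv2.imwrite(f"pics/{n}0.png",im[:,:,::-1]); 
    i=r.camera_info(n); print(n,i)
print(r.get_state())
E
```

```text
pics
side {'K': array([[411.96759067,   0.        , 280.63655665],
       [  0.        , 411.96759067, 205.89105042],
       [  0.        ,   0.        ,   1.        ]]), 'eye': array([-0.14353998, -0.72112659,  0.92612706]), 'attitude': array([-131.19420119,    0.4729351 ,  -45.71579488])}
top {'K': array([[456.35637781,   0.        , 278.21543516],
       [  0.        , 456.35637781, 205.48834496],
       [  0.        ,   0.        ,   1.        ]]), 'eye': array([ 0.374671  , -0.02960204,  1.45811488]), 'attitude': array([-173.75947265,   -0.18690567,  -91.50064079])}
{'time_s': 0.1, 'joints': array([-4.96121651e+01,  2.05864465e+01,  6.39862334e-01, -1.61693062e-02,
       -7.01357529e+01, -1.65071813e+01]), 'qd': array([ 0.0422882 , -0.19647836,  0.07184427,  0.05633291,  0.06053659,
       -0.03870288]), 'joint_torque': array([ 2.14809631e-06, -5.84163487e+01,  2.93754923e+01,  7.01549470e+00,
        1.02858403e-02, -4.50492473e-05]), 'tcp_pos': array([ 0.27306765, -0.61684662,  0.23373766]), 'eef_rot': array([ 1.79916737e+02, -8.82219021e-03, -1.56124845e+02]), 'contact_force': array([-0.16144376,  0.19837931, -0.2940626 ]), 'moment': array([-0.02741661, -0.02963221, -0.03204022]), 'gripper_force': 0.0, 'gripper_width': 0.08777872390273428}
```

View pics/top0.png

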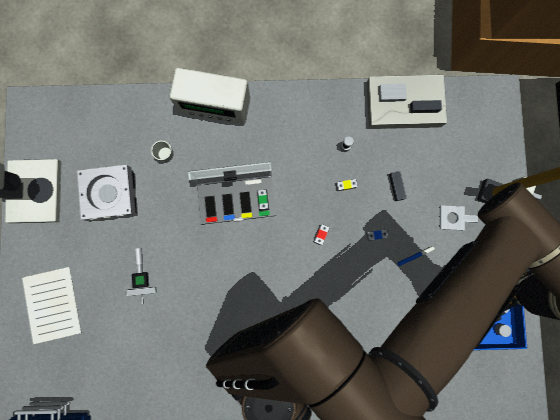

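View pics/side0.png

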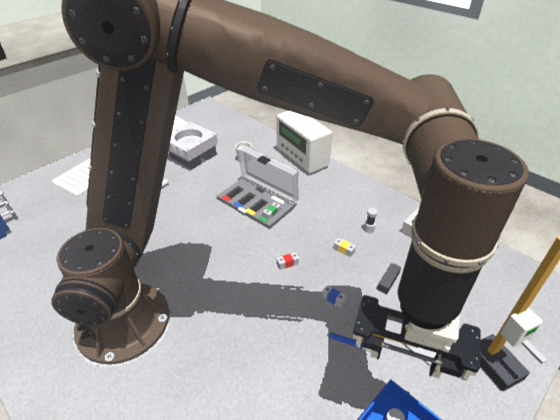

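The top view shows the red, blue, yellow and green labels at (211,219), (228,217), (246,215) and (264,212). The green block sits in its nest at (263,199). The red block is at (321,234), yellow at (346,184) and blue at (377,235), in the arm's shadow. The side view agrees. Next I'll get coarse positions from the top view.

```bash
cat > h.py <<'E'
import numpy as np, cv2
from scipy.spatial.transform import Rotation as R
from plant import r
RNG={'red':[((0,130,50),(8,255,255)),((172,130,50),(180,255,255))],'yellow':[((22,130,60),(34,255,255))],
     'green':[((50,110,40),(80,255,255))],'blue':[((100,130,35),(125,255,255))]}
def snap(n,save=None):
    i=r.camera_info(n); im=r.capture(n)
    if save: cv2.imwrite(f'pics/{save}.png',im[:,:,::-1])
    return im,i
def ray(i,uv,z):
    uv=np.atleast_2d(uv).astype(float); A=R.from_euler('xyz',i['attitude'],degrees=True).as_matrix()
    d=np.c_[uv,np.ones(len(uv))]@np.linalg.inv(i['K']).T@A.T
    return (i['eye']+d*((z-i['eye'][2])/d[:,2])[:,None])[:,:2]
def proj(i,P):
    A=R.from_euler('xyz',i['attitude'],degrees=True).as_matrix()
    c=(np.atleast_2d(P)-i['eye'])@A@i['K'].T
    return c[:,:2]/c[:,2:]
def blobs(im,col,amin=15):
    h=cv2.cvtColor(im,cv2.COLOR_RGB2HSV); m=sum(cv2.inRange(h,a,b) for a,b in RNG[col])
    n,l,s,c=cv2.connectedComponentsWithStats(m)
    return [(s[k,4],c[k],l==k) for k in range(1,n) if s[k,4]>=amin]
E
python3 - <<'E'
from h import *
im,i=snap('top')
for c in RNG:
    for a,uv,m in blobs(im,c):
        print(c,a,uv.round(1),ray(i,uv,.017).round(4),ray(i,uv,.028).round(4))
w=r.camera_info('wrist'); s=r.get_state()
T=R.from_euler('xyz',s['eef_rot'],degrees=True)
print('cam in tool',T.inv().apply(w['eye']-s['tcp_pos']),(T.inv()*R.from_euler('xyz',w['attitude'],degrees=True)).as_matrix().round(3),w['K'])
E
```

```text
red 51 [211. 219.] [[0.4946 0.1754]] [[0.4937 0.1738]]
red 73 [321.1 234. ] [[ 0.438  -0.1714]] [[ 0.4375 -0.1704]]
yellow 70 [346.7 184.4] [[ 0.5943 -0.259 ]] [[ 0.5926 -0.2573]]
yellow 50 [246.2 214.9] [[0.5046 0.0639]] [[0.5036 0.0632]]
green 71 [262.3 199. ] [[0.5542 0.0118]] [[0.5529 0.0115]]
green 51 [263.9 212.9] [[0.5096 0.0077]] [[0.5085 0.0074]]
green 80 [139.1 280. ] [[0.3096 0.4014]] [[0.3101 0.3981]]
blue 49 [228.8 216.9] [[0.4997 0.1189]] [[0.4987 0.1177]]
blue 69 [377.6 234.4] [[ 0.4321 -0.3498]] [[ 0.4317 -0.3473]]
blue 113 [409.3 258.5] [[ 0.3542 -0.4456]] [[ 0.3544 -0.4425]]
blue 1297 [506.8 331.9] [[ 0.1212 -0.7338]] [[ 0.1231 -0.7284]]
blue 74 [ 79.3 416.8] [[-0.0942  0.5788]] [[-0.0906  0.5741]]
blue 27 [ 38.2 417.4] [[-0.0925  0.7025]] [[-0.089   0.6969]]
cam in tool [ 0.07893948 -0.00041998 -0.15095862] [[ 0.001 -0.956 -0.294]
 [ 1.     0.001  0.   ]
 [ 0.    -0.294  0.956]] [[334.06994678   0.         279.74386323]
 [  0.         334.06994678 214.60396313]
 [  0.           0.           1.        ]]
```

```bash
cat >> h.py <<'E'
def plan(goal,yaw,pose=None,step=.045,n=None,tilt=(180,0)):
    """rows from pose (default: measured) to goal xyz / yaw, tool down; rounding does not add up"""
    if pose is None:
        s=r.get_state(); pose=(s['tcp_pos'],R.from_euler('xyz',s['eef_rot'],degrees=True))
    p,q=np.array(pose[0],float),pose[1]; g=R.from_euler('xyz',[*tilt,yaw],degrees=True); goal=np.array(goal,float)
    n=n or max(1,int(np.ceil(max(np.linalg.norm(goal-p)/step,(q.inv()*g).magnitude()/np.radians(9)))))
    out=[]
    for k in range(n,0,-1):
        v=(q.inv().apply(goal-p)/k/.5).round(3); w=((q.inv()*g).as_rotvec(degrees=True)/k/60).round(3)
        out.append([*(v+0.).tolist(),*(w+0.).tolist()]); p=p+q.apply(v*.5); q=q*R.from_rotvec(w*60,degrees=True)
    for j in range(0,n,5): print(str(out[j:j+5]).replace(' ',''))
    return p,q
def st():
    s=r.get_state(); print(round(s['time_s'],2),s['tcp_pos'].round(4),s['eef_rot'].round(2),s['contact_force'].round(1),round(s['gripper_width'],4),s['gripper_force'])
E
python3 - <<'E'
from h import *
p=plan([.50,-.26,.25],-174.9)
E
```

```text
[[-0.07,0.047,-0.003,0.0,0.0,0.031],[-0.069,0.049,-0.003,0.0,0.0,0.031],[-0.067,0.051,-0.003,0.0,0.0,0.031],[-0.066,0.054,-0.003,0.0,0.0,0.031],[-0.064,0.056,-0.003,0.0,0.0,0.031]]
[[-0.062,0.058,-0.003,0.0,0.0,0.032],[-0.06,0.06,-0.003,0.0,0.0,0.031],[-0.058,0.061,-0.004,0.0,0.0,0.032],[-0.056,0.063,-0.003,0.001,0.0,0.031],[-0.053,0.065,-0.004,0.0,0.0,0.032]]
```

Emit:
carry_out:
  targets:
    - [-0.07,0.047,-0.003,0,0,0.031]
    - [-0.069,0.049,-0.003,0,0,0.031]
    - [-0.067,0.051,-0.003,0,0,0.031]
    - [-0.066,0.054,-0.003,0,0,0.031]
    - [-0.064,0.056,-0.003,0,0,0.031]

```text
time_s: 0.78
tcp_pos: [0.3873, -0.4372, 0.2419]
eef_rot: [180.0, -0.0, -165.5]
contact_force: [0.3, 0.0, 0.2]
gripper_width: 0.0879
gripper_force: 0.0
```

Emit:
carry_out:
  targets:
    - [-0.062,0.058,-0.003,0,0,0.032]
    - [-0.06,0.06,-0.003,0,0,0.031]
    - [-0.058,0.061,-0.004,0,0,0.032]
    - [-0.056,0.063,-0.003,0,0,0.031]
    - [-0.053,0.065,-0.004,0,0,0.032]

```text
time_s: 1.4
tcp_pos: [0.5005, -0.2591, 0.2505]
eef_rot: [180.0, -0.0, -175.0]
contact_force: [-0.1, -0.4, 0.3]
gripper_width: 0.0877
gripper_force: 0.0
```

Emit:
carry_out:
  targets:
    - [0,0,0,0,0,0]
    - [0,0,0,0,0,0]

```text
time_s: 1.65
tcp_pos: [0.4999, -0.2603, 0.2503]
eef_rot: [180.0, -0.0, -174.8]
contact_force: [-0.1, 0.3, -0.6]
gripper_width: 0.0877
gripper_force: 0.0
```

Run:
```python
from h import *
st(); im,i=snap('wrist','w1')
for c in ('red','yellow','blue'):
    for a,uv,m in blobs(im,c,60):
        print(c,a,uv.round(1),ray(i,uv,.028).round(4))
```

```text
1.65 [ 0.4999 -0.2603  0.2503] [ 1.7999e+02 -3.0000e-02 -1.7485e+02] [-0.1  0.3 -0.6] 0.0877 0.0
red 684 [363.2 135.3] [[ 0.4376 -0.1747]]
yellow 316 [546.3 211.6] [[0.5039 0.0521]]
yellow 572 [274.2 257.1] [[ 0.5904 -0.2589]]
blue 1189 [113.3  30.6] [[ 0.3593 -0.4404]]
blue 559 [204.  116.3] [[ 0.4335 -0.348 ]]
```

View pics/w1.png

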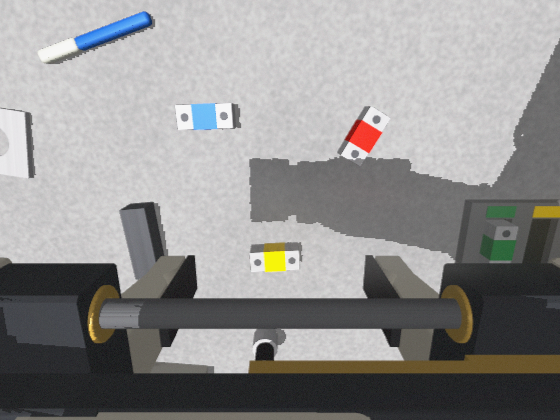

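The wrist view shows red at (363,135), blue at (204,116) and yellow at (274,257). Each block has two dark end holes, which give its axis and centre.

```bash
cat >> h.py <<'E'
def block(im,i,col,near,z=.028,rad=.05):
    """band centroid and end holes on the top face -> centre, yaw (mod 180)"""
    bs=[b for b in blobs(im,col,60) if np.linalg.norm(ray(i,b[1],z)[0]-near)<rad]
    if not bs: print(col,'none'); return
    uv=max(bs,key=lambda b:b[0])[1]; c=ray(i,uv,z)[0]
    h=cv2.cvtColor(im,cv2.COLOR_RGB2HSV); dark=((h[...,2]<150)&(h[...,1]<90)).astype(np.uint8)
    n,l,s,ce=cv2.connectedComponentsWithStats(dark)
    H=[ray(i,ce[k],z)[0] for k in range(1,n) if 15<s[k,4]<400 and np.linalg.norm(ray(i,ce[k],z)[0]-c)<.032 and abs(s[k,2]-s[k,3])<=.35*max(s[k,2:4])]
    print(col,'band',uv.round(1),c.round(4),'holes',np.round(H,4).tolist())
    P=[(np.linalg.norm((a+b)/2-c),(a+b)/2,a-b) for j,a in enumerate(H) for b in H[:j] if .03<np.linalg.norm(a-b)<.055]
    if P:
        e,m,d=min(P,key=lambda t:t[0]); print('   centre',m.round(4),'yaw',round(np.degrees(np.arctan2(d[1],d[0]))%180,2),'sep',round(np.linalg.norm(d),4)); return m,np.degrees(np.arctan2(d[1],d[0]))%180
E
python3 - <<'E'
from h import *
im=cv2.imread('pics/w1.png')[:,:,::-1].copy(); i=r.camera_info('wrist')
for c,n in (('red',(.4376,-.1747)),('yellow',(.59,-.259)),('blue',(.4335,-.348))): block(im,i,c,n)
E
```

```text
red band [363.2 135.3] [ 0.4374 -0.1751] holes [[0.414, -0.179], [0.4194, -0.1641], [0.4517, -0.196], [0.4578, -0.1813]]
   centre [ 0.4386 -0.1727] yaw 155.79 sep 0.0421
yellow band [274.2 257.1] [ 0.5902 -0.2594] holes [[0.5754, -0.2369], [0.5987, -0.2792], [0.5925, -0.238]]
   centre [ 0.5871 -0.2581] yaw 118.91 sep 0.0483
blue band [204.  116.3] [ 0.4332 -0.3484] holes [[0.4359, -0.3695]]
```

Run:
```python
from h import *
i=r.camera_info('wrist')
for c,a,b in (('red',(376,119),(355,154)),('yellow',(257,263),(293,261)),('blue',(184,117),(223,116))):
    A,B=ray(i,[a,b],.028); d=A-B; print(c,((A+B)/2).round(4),np.degrees(np.arctan2(d[1],d[0]))%180,np.linalg.norm(d))
```

```text
red [ 0.4387 -0.1725] 156.84620310794733 0.042344135395999544
yellow [ 0.5966 -0.2578] 98.66405459422316 0.044110458067754224
blue [ 0.4334 -0.3489] 96.58615461465956 0.041911560317581295
```

Run:
```python
from h import *
print('gauge base',ray(r.camera_info('top'),[(346,151),(347,149)],0))
p=plan([.4387,-.1725,.12],156.8)
```

```text
gauge base [[ 0.70677024 -0.26400078]
 [ 0.71332776 -0.26754262]]
[[0.026,0.047,0.065,0.0,0.0,0.118],[0.032,0.043,0.065,0.0,0.0,0.118],[0.037,0.039,0.065,0.0,0.0,0.118],[0.042,0.033,0.066,0.0,-0.001,0.118]]
```

Emit:
carry_out:
  targets:
    - [0.026,0.047,0.065,0,0,0.118]
    - [0.032,0.043,0.065,0,0,0.118]
    - [0.037,0.039,0.065,0,0,0.118]
    - [0.042,0.033,0.066,0,0,0.118]
    - [0,0,0,0,0,0]

```text
time_s: 2.33
tcp_pos: [0.4358, -0.1722, 0.1181]
eef_rot: [-179.9, -0.3, 156.7]
contact_force: [-0.2, -0.1, 0.6]
gripper_width: 0.0877
gripper_force: 0.0
```

Emit:
carry_out:
  targets:
    - [0,0,0,0,0,0]
    - [0,0,0,0,0,0]

```text
time_s: 2.58
tcp_pos: [0.44, -0.173, 0.121]
eef_rot: [180.0, 0.1, 156.8]
contact_force: [0.5, -0.4, 0.1]
gripper_width: 0.0876
gripper_force: 0.0
```

Run:
```python
from h import *
st(); im,i=snap('wrist','w2'); print(block(im,i,'red',(.4387,-.1725)))
print(proj(i,[[.4387,-.1725,.028]]))
```

```text
2.58 [ 0.44  -0.173  0.121] [1.7997e+02 1.0000e-01 1.5678e+02] [ 0.5 -0.4  0.1] 0.0876 0.0
red band [279.1 217.5] [ 0.4389 -0.1724] holes []
None
[[278.91990647 217.24252253]]
```

View pics/w2.png

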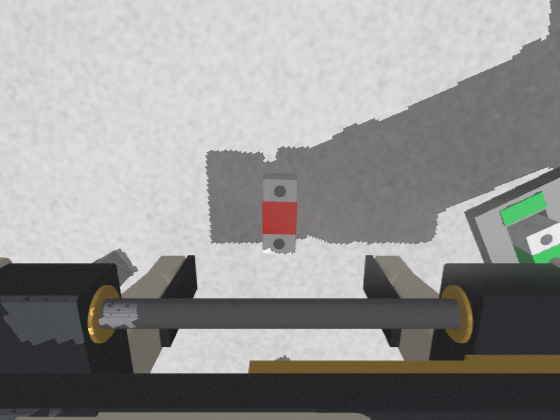

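The red block is centred at (279.5,217.5), square to the jaws, and it reads the same from both yaws. Next I descend and grip it.

Run:
```python
from h import *
st(); p=plan([.4389,-.1724,.021],156.8,step=.03)
print('lift'); p=plan([.4389,-.1724,.12],156.8,pose=p)
print('case'); p=plan([.52,.092,.25],-174.9,pose=p)
```

```text
2.62 [ 0.4399 -0.1729  0.1208] [1.7997e+02 9.0000e-02 1.5677e+02] [0.4 0.2 0.3] 0.0876 0.0
[[0.001,0.0,0.05,0.0,0.0,0.0],[0.001,0.0,0.05,0.0,0.001,0.0],[0.0,0.0,0.05,0.0,0.0,0.0],[0.0,0.0,0.05,0.001,0.001,-0.001]]
lift
[[0.0,0.0,-0.066,0.0,0.0,0.0],[0.0,0.0,-0.066,0.0,0.0,0.0],[0.001,0.0,-0.066,0.0,0.0,0.0]]
case
[[0.008,0.079,-0.037,0.0,0.0,-0.067],[0.003,0.079,-0.037,0.0,0.0,-0.067],[-0.003,0.079,-0.037,0.0,0.0,-0.067],[-0.008,0.078,-0.037,0.0,0.0,-0.068],[-0.014,0.078,-0.038,0.0,0.0,-0.067]]
[[-0.019,0.077,-0.037,0.0,0.0,-0.068],[-0.024,0.075,-0.038,0.0,-0.001,-0.067]]
```

Emit:
carry_out:
  targets:
    - [0.001,0,0.05,0,0,0]
    - [0.001,0,0.05,0,0,0]
    - [0,0,0.05,0,0,0]
    - [0,0,0.05,0,0,0]
    - [0,0,0,0,0,0]

```text
time_s: 3.25
tcp_pos: [0.4373, -0.1723, 0.019]
eef_rot: [-179.9, -0.2, 156.8]
contact_force: [-0.4, -0.2, -0.2]
gripper_width: 0.0875
gripper_force: 0.0
```

Emit:
carry_out:
  targets:
    - [0,0,0,0,0,0]
    - [0,0,0,0,0,0]

```text
time_s: 3.5
tcp_pos: [0.439, -0.172, 0.0212]
eef_rot: [180.0, 0.1, 156.8]
contact_force: [0.0, 0.1, 0.4]
gripper_width: 0.0878
gripper_force: 0.0
```

Emit:
carry_out:
  targets:
    - [0,0,0,0,0,0]
    - [0,0,0,0,0,0]
    - [0,0,0,0,0,0]
    - [0,0,0,0,0,0]
    - [0,0,0,0,0,0]
  hand: 0
  squeeze: 35

```text
time_s: 4.12
tcp_pos: [0.4381, -0.1719, 0.02]
eef_rot: [-180.0, -0.0, 156.8]
contact_force: [0.5, -0.3, 1.0]
gripper_width: 0.0434
gripper_force: 0.0
```

Emit:
carry_out:
  targets:
    - [0,0,0,0,0,0]
    - [0,0,0,0,0,0]
    - [0,0,0,0,0,0]
    - [0,0,0,0,0,0]

```text
time_s: 4.62
tcp_pos: [0.4381, -0.172, 0.02]
eef_rot: [-180.0, -0.0, 156.8]
contact_force: [-0.6, -0.3, -0.8]
gripper_width: 0.0255
gripper_force: 34.9
```

Emit:
carry_out:
  targets:
    - [0,0,-0.03,0,0,0]
    - [0,0,-0.066,0,0,0]
    - [0,0,-0.066,0,0,0]
    - [0,0,-0.036,0,0,0]

```text
time_s: 5.12
tcp_pos: [0.4382, -0.1718, 0.1203]
eef_rot: [180.0, 0.0, 156.8]
contact_force: [0.4, 0.5, -4.7]
gripper_width: 0.0262
gripper_force: 34.9
```

Emit:
carry_out:
  targets:
    - [0.008,0.079,-0.037,0,0,-0.067]
    - [0.003,0.079,-0.037,0,0,-0.067]
    - [-0.003,0.079,-0.037,0,0,-0.067]
    - [-0.008,0.078,-0.037,0,0,-0.068]
    - [-0.014,0.078,-0.038,0,0,-0.067]

```text
time_s: 5.75
tcp_pos: [0.496, 0.0181, 0.212]
eef_rot: [180.0, -0.1, 177.1]
contact_force: [0.7, -0.2, -3.8]
gripper_width: 0.0255
gripper_force: 34.9
```

Emit:
carry_out:
  targets:
    - [-0.019,0.077,-0.037,0,0,-0.068]
    - [-0.024,0.075,-0.038,0,0,-0.067]
    - [0,0,0,0,0,0]
    - [0,0,0,0,0,0]
    - [0,0,0,0,0,0]

```text
time_s: 6.38
tcp_pos: [0.5187, 0.0916, 0.2487]
eef_rot: [-180.0, -0.1, -175.0]
contact_force: [-0.5, 0.1, -4.2]
gripper_width: 0.0257
gripper_force: 34.9
```

Run:
```python
from h import *
st(); im,i=snap('wrist','w3')
L={}
for c in ('red','yellow','blue','green'):
    for a,uv,m in blobs(im,c,60):
        P=ray(i,uv,.017)[0]; print(c,a,uv.round(1),P.round(4))
```

```text
6.38 [0.5187 0.0916 0.2487] [-1.7997e+02 -1.0000e-01 -1.7502e+02] [-0.5  0.1 -4.2] 0.0257 34.94464695453644
red 352 [352.9 169.5] [0.4957 0.1739]
red 1986 [279.7 279.7] [0.6437 0.1024]
yellow 355 [255.7 170.2] [0.5064 0.0626]
blue 337 [304.5 169.6] [0.5008 0.1184]
green 340 [207.  170.4] [0.5115 0.0066]
green 500 [206.3 210. ] [0.5592 0.007 ]
```

View pics/w3.png

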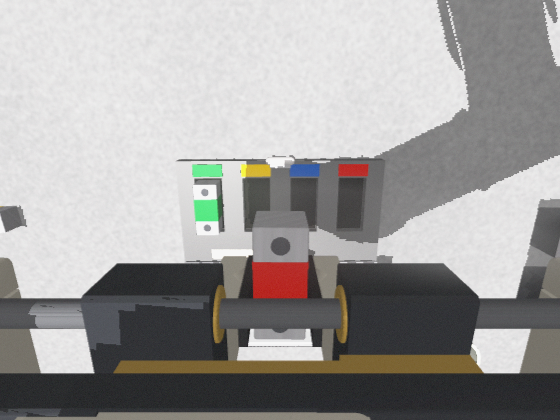

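The case and labels are clear here: red (353,169), blue (304,170), yellow (256,170) and green (207,170). That gives a case yaw of 5.39° and puts the red nest at (0.5375, 0.1778). The held block is centred between the jaws.

Run:
```python
from h import *
L=np.array([[.4957,.1739],[.5008,.1184],[.5064,.0626],[.5115,.0066]])
d=L[0]-L[3]; yaw=np.arctan2(-d[0],d[1]); ex=np.array([np.cos(yaw),np.sin(yaw)]); ey=np.array([-ex[1],ex[0]])
m=L.mean(0); o=m+.054*ex
print('yaw',np.degrees(yaw),'case',o)
for n,y in zip('red blue yellow green'.split(),(.084,.028,-.028,-.084)): print(n,(o-.012*ex+y*ey).round(4))
st(); p=plan([.5366,.1777,.075],-174.6)
```

```text
yaw 5.395075987316409 case [0.55736078 0.09545223]
red [0.5375 0.178 ]
blue [0.5428 0.1222]
yellow [0.548  0.0664]
green [0.5533 0.0107]
6.42 [0.5189 0.0916 0.2489] [-1.7998e+02 -7.0000e-02 -1.7502e+02] [-0.  -0.8 -3.6] 0.026 34.94466304779053
[[-0.01,0.034,0.07,0.0,0.0,-0.001],[-0.01,0.034,0.069,0.0,0.0,-0.002],[-0.01,0.033,0.07,0.0,0.0,-0.001],[-0.011,0.034,0.069,0.0,-0.001,-0.002],[-0.01,0.033,0.07,0.0,0.0,-0.001]]
```

Emit:
carry_out:
  targets:
    - [-0.01,0.034,0.07,0,0,-0.001]
    - [-0.01,0.034,0.069,0,0,-0.002]
    - [-0.01,0.033,0.07,0,0,-0.001]
    - [-0.011,0.034,0.069,0,0,-0.002]
    - [-0.01,0.033,0.07,0,0,-0.001]

```text
time_s: 7.05
tcp_pos: [0.5374, 0.1782, 0.0745]
eef_rot: [-180.0, 0.0, -174.6]
contact_force: [0.9, -0.4, -3.7]
gripper_width: 0.0258
gripper_force: 34.9
```

Emit:
carry_out:
  targets:
    - [0,0,0,0,0,0]
    - [0,0,0,0,0,0]
    - [0,0,0,0,0,0]
    - [0,0,0,0,0,0]

```text
time_s: 7.55
tcp_pos: [0.5377, 0.1783, 0.0768]
eef_rot: [179.9, 0.1, -174.6]
contact_force: [-1.1, -0.2, -5.2]
gripper_width: 0.0256
gripper_force: 34.9
```

Run:
```python
from h import *
st(); im,i=snap('wrist','w4'); st()
for c in ('red','blue','yellow','green'):
    for a,uv,m in blobs(im,c,60): print(c,a,uv.round(1),ray(i,uv,.017)[0].round(4))
p=plan([.5366,.1777,.04],-174.6,step=.02); p=plan([.5366,.1777,.026],-174.6,pose=p,step=.006)
```

```text
7.55 [0.5377 0.1783 0.0768] [ 1.7994e+02  1.0000e-01 -1.7457e+02] [-1.1 -0.2 -5.2] 0.0256 34.94478464126587
7.6 [0.5376 0.1784 0.0766] [ 1.7995e+02  9.0000e-02 -1.7456e+02] [ 0.2 -0.1 -4.2] 0.0256 34.94465231895447
red 1183 [279.1 172.5] [0.4961 0.174 ]
red 1999 [279.7 279.7] [0.5717 0.1816]
blue 790 [187.1 174.5] [0.503  0.1158]
yellow 1183 [101.5 171.8] [0.5065 0.0617]
green 905 [ 20.1 171.7] [0.5114 0.0103]
green 1993 [ 26.7 241.4] [0.5592 0.0085]
[[0.001,-0.001,0.037,0.0,0.001,0.0],[0.001,0.0,0.036,0.001,0.0,0.001]]
[[0.0,0.0,0.009,0.0,0.0,0.0],[0.0,0.0,0.01,0.0,0.0,0.0],[0.0,0.0,0.009,0.0,0.0,0.0]]
```

View pics/w4.png

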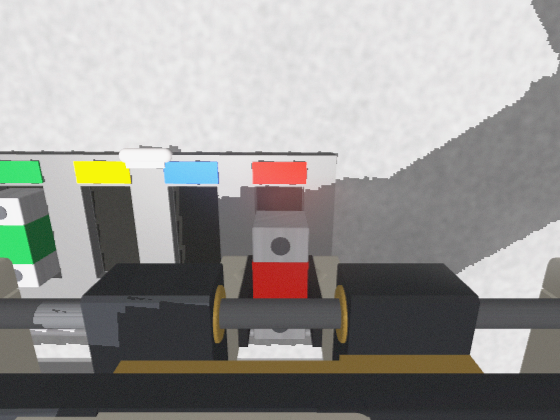

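The red label centre (279,172) lines up with the held block (280). I'll lower it.

Emit:
carry_out:
  targets:
    - [0.001,0,0.037,0,0,0]
    - [0.001,0,0.036,0,0,0]
    - [0,0,0,0,0,0]
    - [0,0,0,0,0,0]

```text
time_s: 8.1
tcp_pos: [0.5368, 0.1786, 0.0399]
eef_rot: [180.0, 0.1, -174.5]
contact_force: [0.3, 1.2, -3.1]
gripper_width: 0.0258
gripper_force: 34.9
```

Emit:
carry_out:
  targets:
    - [0,0,0.01,0,0,0]
    - [0,0,0.009,0,0,0]
    - [0,0,0.004,0,0,0]
    - [0,0,0,0,0,0]
    - [0,0,0,0,0,0]

```text
time_s: 8.72
tcp_pos: [0.5363, 0.1784, 0.0276]
eef_rot: [-180.0, 0.0, -174.5]
contact_force: [0.4, -0.8, -4.1]
gripper_width: 0.0258
gripper_force: 34.9
```

Emit:
carry_out:
  targets:
    - [0,0,0.002,0,0,0]
    - [0,0,0.002,0,0,0]
    - [0,0,0,0,0,0]

```text
time_s: 9.1
tcp_pos: [0.5363, 0.1784, 0.0261]
eef_rot: [180.0, 0.0, -174.5]
contact_force: [-2.0, -0.1, 2.8]
gripper_width: 0.026
gripper_force: 34.9
```

Emit:
carry_out:
  targets:
    - [0,0,0,0,0,0]
    - [0,0,0,0,0,0]

```text
time_s: 9.35
tcp_pos: [0.5363, 0.1784, 0.026]
eef_rot: [180.0, 0.0, -174.5]
contact_force: [-3.2, -0.3, 5.3]
gripper_width: 0.0254
gripper_force: 34.9
```

Emit:
carry_out:
  targets:
    - [0,0,0,0,0,0]
    - [0,0,0,0,0,0]
    - [0,0,0,0,0,0]
  hand: 0.4

```text
time_s: 9.72
tcp_pos: [0.5364, 0.1784, 0.0255]
eef_rot: [180.0, 0.0, -174.5]
contact_force: [-0.4, 0.2, 0.4]
gripper_width: 0.0349
gripper_force: 0.0
```

Emit:
carry_out:
  targets:
    - [0,0,-0.02,0,0,0]
    - [0,0,-0.04,0,0,0]
    - [0,0,-0.066,0,0,0]
    - [0,0,-0.066,0,0,0]

```text
time_s: 10.22
tcp_pos: [0.5363, 0.1783, 0.1231]
eef_rot: [-180.0, 0.0, -174.5]
contact_force: [0.3, 0.6, 0.6]
gripper_width: 0.0351
gripper_force: 0.0
```

Run:
```python
from h import *
st(); p=plan([.4334,-.3489,.12],-83.4,step=.055)
```

```text
10.22 [0.5363 0.1783 0.1231] [-1.8000e+02  1.0000e-02 -1.7453e+02] [0.3 0.6 0.6] 0.0351 0.0
[[0.028,-0.094,0.001,0.0,0.0,-0.138],[0.041,-0.089,0.001,0.0,0.0,-0.138],[0.053,-0.082,0.0,0.0,0.0,-0.138],[0.064,-0.073,0.001,0.0,0.0,-0.138],[0.074,-0.063,0.0,0.0,0.0,-0.138]]
[[0.083,-0.052,0.001,0.0,0.0,-0.138],[0.089,-0.039,0.0,0.0,0.0,-0.138],[0.094,-0.026,0.001,0.0,0.0,-0.138],[0.097,-0.012,0.0,0.0,0.0,-0.138],[0.098,0.002,0.001,0.0,0.0,-0.138]]
[[0.097,0.015,0.0,0.0,0.0,-0.139]]
```

Emit:
carry_out:
  targets:
    - [0.028,-0.094,0.001,0,0,-0.138]
    - [0.041,-0.089,0.001,0,0,-0.138]
    - [0.053,-0.082,0,0,0,-0.138]
    - [0.064,-0.073,0.001,0,0,-0.138]
    - [0.074,-0.063,0,0,0,-0.138]
  hand: 0.6

```text
time_s: 10.85
tcp_pos: [0.4895, -0.0626, 0.121]
eef_rot: [-180.0, 0.1, -132.8]
contact_force: [0.9, -0.5, 0.0]
gripper_width: 0.0529
gripper_force: 0.0
```

Emit:
carry_out:
  targets:
    - [0.083,-0.052,0.001,0,0,-0.138]
    - [0.089,-0.039,0,0,0,-0.138]
    - [0.094,-0.026,0.001,0,0,-0.138]
    - [0.097,-0.012,0,0,0,-0.138]
    - [0.098,0.002,0.001,0,0,-0.138]

```text
time_s: 11.48
tcp_pos: [0.4423, -0.3024, 0.1195]
eef_rot: [-179.9, -0.0, -91.5]
contact_force: [0.8, -0.1, 0.1]
gripper_width: 0.0525
gripper_force: 0.0
```

Emit:
carry_out:
  targets:
    - [0.097,0.015,0,0,0,-0.139]
    - [0,0,0,0,0,0]
    - [0,0,0,0,0,0]
    - [0,0,0,0,0,0]
    - [0,0,0,0,0,0]

```text
time_s: 12.1
tcp_pos: [0.434, -0.3482, 0.1189]
eef_rot: [-180.0, -0.0, -83.3]
contact_force: [-0.4, -0.6, -0.1]
gripper_width: 0.0523
gripper_force: 0.0
```

Run:
```python
from h import *
st(); im,i=snap('wrist','w5'); print(block(im,i,'blue',(.4334,-.3489)))
```

```text
12.1 [ 0.434  -0.3482  0.1189] [-1.7998e+02 -1.0000e-02 -8.3330e+01] [-0.4 -0.6 -0.1] 0.0523 0.0
blue band [281.  222.2] [ 0.434  -0.3476] holes []
None
```

View pics/w5.png

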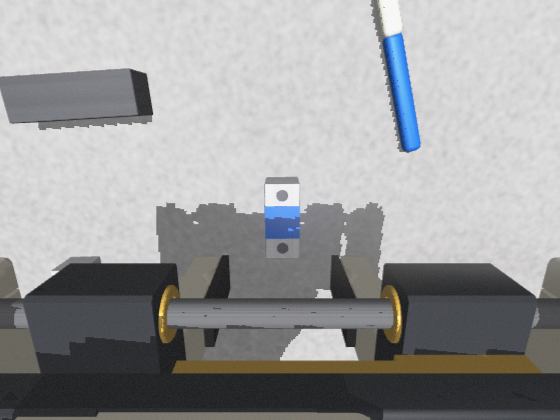

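The blue block's holes are at (282,195) and (282,248), so it's aligned and centred at about (0.4334, -0.3477).

Run:
```python
from h import *
st(); p=plan([.4334,-.3477,.0205],-83.4,step=.03)
```

```text
12.15 [ 0.4339 -0.3482  0.1188] [-1.7998e+02 -1.0000e-02 -8.3330e+01] [-0.5  0.1 -0. ] 0.0523 0.0
[[0.0,0.0,0.049,0.0,0.0,0.0],[0.0,0.0,0.049,0.0,0.0,0.0],[-0.001,0.001,0.049,0.0,0.0,0.001],[0.0,0.0,0.05,0.0,0.0,0.0]]
```

Emit:
carry_out:
  targets:
    - [0,0,0.049,0,0,0]
    - [0,0,0.049,0,0,0]
    - [-0.001,0.001,0.049,0,0,0]
    - [0,0,0.05,0,0,0]
    - [0,0,0,0,0,0]

```text
time_s: 12.78
tcp_pos: [0.4318, -0.3476, 0.0186]
eef_rot: [179.8, 0.1, -83.4]
contact_force: [-0.3, -0.3, 0.8]
gripper_width: 0.0527
gripper_force: 0.0
```

Emit:
carry_out:
  targets:
    - [0,0,0,0,0,0]
    - [0,0,0,0,0,0]

```text
time_s: 13.02
tcp_pos: [0.4338, -0.3488, 0.0213]
eef_rot: [-179.9, -0.1, -83.4]
contact_force: [-0.7, 0.2, 0.7]
gripper_width: 0.0525
gripper_force: 0.0
```

Emit:
carry_out:
  targets:
    - [0,0,0,0,0,0]
    - [0,0,0,0,0,0]
    - [0,0,0,0,0,0]
    - [0,0,0,0,0,0]
    - [0,0,0,0,0,0]
  hand: 0

```text
time_s: 13.65
tcp_pos: [0.4328, -0.3486, 0.0202]
eef_rot: [180.0, -0.0, -83.4]
contact_force: [-0.9, 0.3, 3.6]
gripper_width: 0.0257
gripper_force: 35.0
```

Emit:
carry_out:
  targets:
    - [0,0,0,0,0,0]

```text
time_s: 13.78
tcp_pos: [0.4328, -0.3486, 0.0202]
eef_rot: [180.0, 0.0, -83.4]
contact_force: [-1.9, 0.7, 4.5]
gripper_width: 0.0252
gripper_force: 35.0
```

Emit:
carry_out:
  targets:
    - [0,0,-0.03,0,0,0]
    - [0,0,-0.066,0,0,0]
    - [0,0,-0.066,0,0,0]
    - [0,0,-0.036,0,0,0]

```text
time_s: 14.28
tcp_pos: [0.4336, -0.3488, 0.1215]
eef_rot: [-179.9, -0.1, -83.4]
contact_force: [0.7, 0.6, -3.1]
gripper_width: 0.0253
gripper_force: 35.0
```

Run:
```python
from h import *
st(); p=plan([.542,.1221,.10],-174.6,step=.055)
```

```text
14.28 [ 0.4336 -0.3488  0.1215] [-1.7987e+02 -7.0000e-02 -8.3390e+01] [ 0.7  0.6 -3.1] 0.0253 34.991968274116516
[[-0.083,-0.029,0.004,0.0,0.0,0.138],[-0.086,-0.017,0.004,0.0,0.0,0.138],[-0.088,-0.005,0.004,0.0,0.0,0.138],[-0.087,0.008,0.004,0.0,0.0,0.138],[-0.085,0.021,0.004,0.0,0.0,0.138]]
[[-0.082,0.033,0.004,0.0,0.0,0.138],[-0.076,0.044,0.004,0.0,0.0,0.138],[-0.069,0.054,0.004,0.0,0.0,0.139],[-0.06,0.064,0.004,-0.001,0.001,0.138],[-0.051,0.072,0.003,0.0,0.0,0.139]]
[[-0.039,0.079,0.004,-0.001,0.001,0.138]]
```

Emit:
carry_out:
  targets:
    - [-0.083,-0.029,0.004,0,0,0.138]
    - [-0.086,-0.017,0.004,0,0,0.138]
    - [-0.088,-0.005,0.004,0,0,0.138]
    - [-0.087,0.008,0.004,0,0,0.138]
    - [-0.085,0.021,0.004,0,0,0.138]

```text
time_s: 14.9
tcp_pos: [0.482, -0.1333, 0.1097]
eef_rot: [-180.0, 0.0, -125.1]
contact_force: [1.1, 0.5, -2.5]
gripper_width: 0.0258
gripper_force: 35.0
```

Emit:
carry_out:
  targets:
    - [-0.082,0.033,0.004,0,0,0.138]
    - [-0.076,0.044,0.004,0,0,0.138]
    - [-0.069,0.054,0.004,0,0,0.139]
    - [-0.06,0.064,0.004,0,0,0.138]
    - [-0.051,0.072,0.003,0,0,0.139]

```text
time_s: 15.52
tcp_pos: [0.5316, 0.081, 0.1001]
eef_rot: [180.0, 0.0, -166.6]
contact_force: [1.4, -0.4, -2.9]
gripper_width: 0.0257
gripper_force: 35.0
```

Emit:
carry_out:
  targets:
    - [-0.039,0.079,0.004,0,0,0.138]
    - [0,0,0,0,0,0]
    - [0,0,0,0,0,0]
    - [0,0,0,0,0,0]
    - [0,0,0,0,0,0]

```text
time_s: 16.15
tcp_pos: [0.541, 0.1216, 0.0978]
eef_rot: [180.0, 0.0, -174.6]
contact_force: [-0.6, -0.7, -2.7]
gripper_width: 0.0257
gripper_force: 35.0
```

Run:
```python
from h import *
st(); im,i=snap('wrist','w6')
for c in ('red','blue','yellow','green'):
    for a,uv,m in blobs(im,c,60): print(c,a,uv.round(1),ray(i,uv,.017)[0].round(4))
p=plan([.542,.1221,.04],-174.6,step=.025); p=plan([.542,.1221,.0275],-174.6,pose=p,step=.006)
```

```text
16.15 [0.541  0.1216 0.0978] [ 1.7999e+02  1.0000e-02 -1.7464e+02] [-0.6 -0.7 -2.7] 0.0257 34.99170184135437
red 984 [360.7 170.4] [0.4962 0.1741]
red 1613 [359.9 233.6] [0.5427 0.1812]
blue 781 [283.9 170.2] [0.5011 0.1208]
blue 1897 [279.9 280.3] [0.5865 0.1261]
yellow 964 [199.2 169.8] [0.5064 0.0619]
green 983 [119.  169.5] [0.5115 0.0063]
green 1863 [122.4 234.2] [0.5597 0.0065]
[[-0.001,0.0,0.039,0.0,0.0,0.0],[0.0,0.0,0.038,0.0,0.0,0.0],[-0.001,0.001,0.039,0.0,0.0,-0.001]]
[[0.0,0.0,0.008,0.0,0.0,0.0],[0.0,0.0,0.008,0.0,0.0,0.0],[0.0,0.0,0.009,0.0,0.0,0.0]]
```

View pics/w6.png

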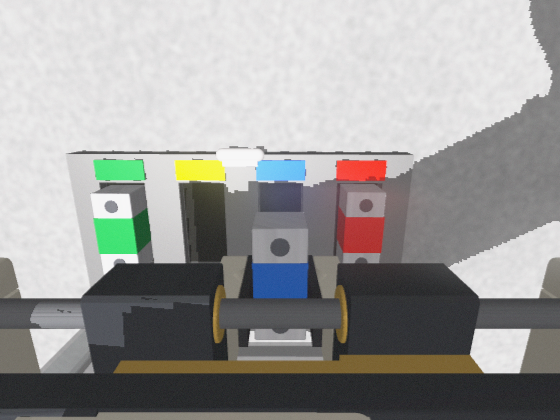

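The red block is seated in its nest at (360,234). The blue block hangs in line with its label at (281,170), so I'll lower it.

Emit:
carry_out:
  targets:
    - [-0.001,0,0.039,0,0,0]
    - [0,0,0.038,0,0,0]
    - [-0.001,0.001,0.039,0,0,0]
    - [0,0,0,0,0,0]
    - [0,0,0,0,0,0]

```text
time_s: 16.82
tcp_pos: [0.5425, 0.123, 0.0402]
eef_rot: [180.0, 0.0, -174.6]
contact_force: [0.2, 0.5, -1.8]
gripper_width: 0.0257
gripper_force: 35.0
```

Emit:
carry_out:
  targets:
    - [0,0,0.008,0,0,0]
    - [0,0,0.008,0,0,0]
    - [0,0,0.007,0,0,0]
    - [0,0,0,0,0,0]
    - [0,0,0,0,0,0]

```text
time_s: 17.45
tcp_pos: [0.5421, 0.1231, 0.0281]
eef_rot: [-180.0, -0.0, -174.6]
contact_force: [-1.0, 1.0, -3.1]
gripper_width: 0.0257
gripper_force: 35.0
```

Emit:
carry_out:
  targets:
    - [0,0,0.002,0,0,0]
    - [0,0,0.002,0,0,0]
    - [0,0,0,0,0,0]
    - [0,0,0,0,0,0]
    - [0,0,0,0,0,0]

```text
time_s: 18.08
tcp_pos: [0.5421, 0.1231, 0.0262]
eef_rot: [180.0, 0.0, -174.6]
contact_force: [-1.1, -0.3, 0.8]
gripper_width: 0.0256
gripper_force: 35.0
```

Emit:
carry_out:
  targets:
    - [0,0,0.001,0,0,0]
    - [0,0,0,0,0,0]
    - [0,0,0,0,0,0]

```text
time_s: 18.45
tcp_pos: [0.5422, 0.1231, 0.0262]
eef_rot: [180.0, 0.0, -174.6]
contact_force: [-2.7, -1.5, 5.8]
gripper_width: 0.0258
gripper_force: 35.0
```

Emit:
carry_out:
  targets:
    - [0,0,0,0,0,0]
    - [0,0,0,0,0,0]
    - [0,0,0,0,0,0]
  hand: 0.4

```text
time_s: 18.82
tcp_pos: [0.5421, 0.123, 0.0255]
eef_rot: [180.0, 0.0, -174.6]
contact_force: [0.0, -0.4, -0.5]
gripper_width: 0.0347
gripper_force: 0.0
```

Emit:
carry_out:
  targets:
    - [0,0,-0.02,0,0,0]
    - [0,0,-0.04,0,0,0]
    - [0,0,-0.066,0,0,0]
    - [0,0,-0.066,0,0,0]

```text
time_s: 19.32
tcp_pos: [0.5421, 0.123, 0.1231]
eef_rot: [-180.0, 0.0, -174.6]
contact_force: [0.7, -0.4, 0.4]
gripper_width: 0.0349
gripper_force: 0.0
```

Run:
```python
from h import *
st(); p=plan([.5966,-.2578,.13],-81.3,step=.055)
```

```text
19.32 [0.5421 0.123  0.1231] [-1.800e+02  1.000e-02 -1.746e+02] [ 0.7 -0.4  0.4] 0.0349 0.0
[[-0.003,-0.07,-0.001,0.0,0.0,-0.141],[0.007,-0.07,-0.001,0.0,0.0,-0.141],[0.017,-0.068,-0.001,0.0,0.0,-0.141],[0.027,-0.064,-0.001,0.0,0.0,-0.141],[0.036,-0.06,-0.001,0.0,0.0,-0.142]]
[[0.045,-0.054,-0.001,0.0,0.0,-0.141],[0.052,-0.047,-0.002,0.0,0.0,-0.142],[0.058,-0.038,-0.001,0.0,0.0,-0.141],[0.063,-0.03,-0.002,0.0,0.0,-0.142],[0.067,-0.02,-0.001,0.0,0.0,-0.141]]
[[0.069,-0.009,-0.002,0.0,0.0,-0.142]]
```

Emit:
carry_out:
  targets:
    - [-0.003,-0.07,-0.001,0,0,-0.141]
    - [0.007,-0.07,-0.001,0,0,-0.141]
    - [0.017,-0.068,-0.001,0,0,-0.141]
    - [0.027,-0.064,-0.001,0,0,-0.141]
    - [0.036,-0.06,-0.001,0,0,-0.142]
  hand: 0.55

```text
time_s: 19.95
tcp_pos: [0.5669, -0.0513, 0.1249]
eef_rot: [-180.0, 0.0, -131.9]
contact_force: [0.2, -0.2, -0.6]
gripper_width: 0.0481
gripper_force: 0.0
```

Emit:
carry_out:
  targets:
    - [0.045,-0.054,-0.001,0,0,-0.141]
    - [0.052,-0.047,-0.002,0,0,-0.142]
    - [0.058,-0.038,-0.001,0,0,-0.141]
    - [0.063,-0.03,-0.002,0,0,-0.142]
    - [0.067,-0.02,-0.001,0,0,-0.141]

```text
time_s: 20.58
tcp_pos: [0.592, -0.2243, 0.1284]
eef_rot: [-180.0, -0.0, -89.5]
contact_force: [-0.6, -0.1, 0.5]
gripper_width: 0.048
gripper_force: 0.0
```

Emit:
carry_out:
  targets:
    - [0.069,-0.009,-0.002,0,0,-0.142]
    - [0,0,0,0,0,0]
    - [0,0,0,0,0,0]
    - [0,0,0,0,0,0]
    - [0,0,0,0,0,0]

```text
time_s: 21.2
tcp_pos: [0.5965, -0.2568, 0.1288]
eef_rot: [-180.0, -0.0, -81.3]
contact_force: [-0.8, 0.2, 0.3]
gripper_width: 0.0478
gripper_force: 0.0
```

Run:
```python
from h import *
st(); im,i=snap('wrist','w7'); print(block(im,i,'yellow',(.5966,-.2578)))
```

```text
21.2 [ 0.5965 -0.2568  0.1288] [-179.99   -0.    -81.27] [-0.8  0.2  0.3] 0.0478 0.0
yellow band [282.9 216. ] [ 0.5953 -0.2584] holes [[0.597, -0.2794]]
None
```

View pics/w7.png

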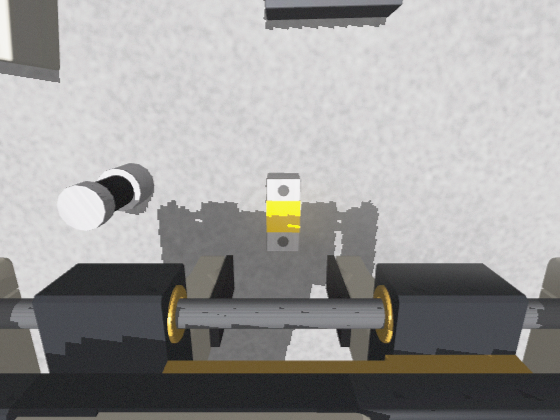

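Run:
```python
from h import *
st(); i=r.camera_info('wrist'); g=ray(i,[(85,206)],.08); print('gauge top',g, 'base',ray(i,[(132,183)],0.0))
c=np.array([.5953,-.2584]); y=np.radians(-81.3)
for q in (g[0],ray(i,[(132,183)],0.0)[0]): print('rel tool x,y',(q-c)@[np.cos(y),np.sin(y)],(q-c)@[np.sin(y),-np.cos(y)])
p=plan([*c,.022],-81.3,step=.03)
```

```text
21.25 [ 0.5965 -0.2569  0.1288] [-179.99   -0.    -81.27] [ 0.5  1.1 -0.1] 0.0482 0.0
gauge top [[ 0.7206873  -0.26209706]] base [[ 0.72520241 -0.25928583]]
rel tool x,y 0.022620711422801563 -0.12338535686649466
rel tool x,y 0.02052477829286887 -0.12827374494748048
[[0.001,0.001,0.053,0.0,0.0,0.0],[0.001,0.001,0.054,0.0,0.0,0.0],[0.0,0.0,0.053,0.0,0.0,0.0],[0.001,0.001,0.054,0.0,0.0,0.001]]
```

The yellow block is centred at (283,216), aligned. The plug gauge, with its top at (85,206), clears the gripper body by about 10 mm.

Emit:
carry_out:
  targets:
    - [0.001,0.001,0.053,0,0,0]
    - [0.001,0.001,0.054,0,0,0]
    - [0,0,0.053,0,0,0]
    - [0.001,0.001,0.054,0,0,0]
    - [0,0,0,0,0,0]

```text
time_s: 21.88
tcp_pos: [0.5936, -0.2587, 0.0196]
eef_rot: [179.8, 0.1, -81.3]
contact_force: [0.4, -0.1, -0.1]
gripper_width: 0.0479
gripper_force: 0.0
```

Emit:
carry_out:
  targets:
    - [0,0,0,0,0,0]
    - [0,0,0,0,0,0]

```text
time_s: 22.12
tcp_pos: [0.5961, -0.2593, 0.0231]
eef_rot: [-179.9, -0.0, -81.3]
contact_force: [0.2, -0.4, 0.2]
gripper_width: 0.0481
gripper_force: 0.0
```

Emit:
carry_out:
  targets:
    - [0,0,0,0,0,0]
    - [0,0,0,0,0,0]
    - [0,0,0,0,0,0]
    - [0,0,0,0,0,0]
    - [0,0,0,0,0,0]
  hand: 0

```text
time_s: 22.75
tcp_pos: [0.5951, -0.2594, 0.0218]
eef_rot: [180.0, -0.0, -81.3]
contact_force: [-2.1, 0.7, 5.9]
gripper_width: 0.0255
gripper_force: 35.0
```

Emit:
carry_out:
  targets:
    - [0,0,0,0,0,0]

```text
time_s: 22.88
tcp_pos: [0.5951, -0.2594, 0.0218]
eef_rot: [180.0, -0.0, -81.3]
contact_force: [-2.6, 0.8, 5.6]
gripper_width: 0.0253
gripper_force: 35.0
```

Emit:
carry_out:
  targets:
    - [0,0,-0.03,0,0,0]
    - [0,0,-0.066,0,0,0]
    - [0,0,-0.066,0,0,0]
    - [0,0,-0.036,0,0,0]

```text
time_s: 23.38
tcp_pos: [0.5959, -0.2594, 0.1227]
eef_rot: [-179.9, -0.0, -81.3]
contact_force: [0.0, 0.0, -3.5]
gripper_width: 0.026
gripper_force: 35.0
```

Run:
```python
from h import *
st(); p=plan([.5475,.067,.11],-174.6,step=.055)
```

```text
23.38 [ 0.5959 -0.2594  0.1227] [-1.7986e+02 -4.0000e-02 -8.1290e+01] [ 0.   0.  -3.5] 0.026 34.99919056892395
[[-0.06,0.0,0.002,0.0,0.0,0.141],[-0.059,0.009,0.002,0.0,0.0,0.141],[-0.058,0.017,0.002,0.0,0.0,0.141],[-0.054,0.025,0.002,0.0,0.0,0.142],[-0.05,0.033,0.002,0.0,0.0,0.141]]
[[-0.045,0.04,0.003,0.0,0.0,0.142],[-0.038,0.046,0.002,0.0,0.0,0.141],[-0.031,0.052,0.003,0.0,0.001,0.142],[-0.023,0.056,0.002,0.0,0.0,0.141],[-0.014,0.058,0.002,-0.001,0.001,0.142]]
[[-0.006,0.06,0.003,0.0,0.0,0.141]]
```

Emit:
carry_out:
  targets:
    - [-0.06,0,0.002,0,0,0.141]
    - [-0.059,0.009,0.002,0,0,0.141]
    - [-0.058,0.017,0.002,0,0,0.141]
    - [-0.054,0.025,0.002,0,0,0.142]
    - [-0.05,0.033,0.002,0,0,0.141]

```text
time_s: 24.0
tcp_pos: [0.5726, -0.1101, 0.1152]
eef_rot: [180.0, -0.0, -124.0]
contact_force: [0.0, 0.3, -2.6]
gripper_width: 0.026
gripper_force: 35.0
```

Emit:
carry_out:
  targets:
    - [-0.045,0.04,0.003,0,0,0.142]
    - [-0.038,0.046,0.002,0,0,0.141]
    - [-0.031,0.052,0.003,0,0,0.142]
    - [-0.023,0.056,0.002,0,0,0.141]
    - [-0.014,0.058,0.002,0,0,0.142]

```text
time_s: 24.62
tcp_pos: [0.5506, 0.0385, 0.1093]
eef_rot: [180.0, -0.0, -166.4]
contact_force: [0.0, 0.8, -2.6]
gripper_width: 0.0256
gripper_force: 35.0
```

Emit:
carry_out:
  targets:
    - [-0.006,0.06,0.003,0,0,0.141]
    - [0,0,0,0,0,0]
    - [0,0,0,0,0,0]
    - [0,0,0,0,0,0]
    - [0,0,0,0,0,0]

```text
time_s: 25.25
tcp_pos: [0.5469, 0.0668, 0.108]
eef_rot: [-180.0, -0.0, -174.6]
contact_force: [0.1, -0.1, -2.7]
gripper_width: 0.0254
gripper_force: 35.0
```

Emit:
carry_out:
  targets:
    - [0,0,0,0,0,0]
    - [0,0,0,0,0,0]
    - [0,0,0,0,0,0]

```text
time_s: 25.62
tcp_pos: [0.5469, 0.0673, 0.1081]
eef_rot: [-180.0, -0.0, -174.6]
contact_force: [0.4, 0.9, -3.4]
gripper_width: 0.0257
gripper_force: 35.0
```

Run:
```python
from h import *
st(); im,i=snap('wrist','w8'); st()
for c in ('red','blue','yellow','green'):
    for a,uv,m in blobs(im,c,60): print(c,a,uv.round(1),ray(i,uv,.017)[0].round(4))
p=plan([.547,.0666,.042],-174.6,step=.025); p=plan([.547,.0666,.0295],-174.6,pose=p,step=.006)
```

```text
25.62 [0.5469 0.0673 0.1081] [-180.    -0.  -174.6] [ 0.4  0.9 -3.4] 0.0257 34.99930500984192
25.68 [0.5469 0.0673 0.1081] [ 180.     0.  -174.6] [-0.8  0.6 -2.7] 0.0257 34.9993497133255
red 907 [432.8 166.9] [0.496 0.174]
red 1698 [430.2 227.2] [0.5417 0.1827]
blue 895 [356.3 166.8] [0.5012 0.1187]
blue 1255 [358.  230.4] [0.5496 0.128 ]
yellow 890 [278.3 166.3] [0.5063 0.0623]
yellow 1991 [280.  280.4] [0.598  0.0723]
green 888 [201. 166.] [0.5114 0.0065]
green 1447 [201.5 228.8] [0.5598 0.0081]
[[0.0,0.0,0.044,0.0,0.0,0.0],[0.0,-0.001,0.044,0.0,0.0,0.0],[0.0,0.0,0.044,0.0,0.0,0.0]]
[[0.0,0.0,0.008,0.0,0.0,0.0],[0.0,0.0,0.009,0.0,0.0,0.0],[0.0,0.0,0.008,0.0,0.0,0.0]]
```

Emit:
carry_out:
  targets:
    - [0,0,0.044,0,0,0]
    - [0,-0.001,0.044,0,0,0]
    - [0,0,0.044,0,0,0]
    - [0,0,0,0,0,0]
    - [0,0,0,0,0,0]

```text
time_s: 26.3
tcp_pos: [0.5475, 0.0671, 0.0428]
eef_rot: [-180.0, 0.0, -174.6]
contact_force: [-0.8, 0.5, -3.1]
gripper_width: 0.0257
gripper_force: 35.0
```

Emit:
carry_out:
  targets:
    - [0,0,0.008,0,0,0]
    - [0,0,0.008,0,0,0]
    - [0,0,0.008,0,0,0]
    - [0,0,0,0,0,0]
    - [0,0,0,0,0,0]

```text
time_s: 26.92
tcp_pos: [0.547, 0.0669, 0.0301]
eef_rot: [-180.0, -0.0, -174.6]
contact_force: [0.7, -0.6, -3.2]
gripper_width: 0.0255
gripper_force: 35.0
```

Emit:
carry_out:
  targets:
    - [0,0,0.001,0,0,0]
    - [0,0,0.001,0,0,0]
    - [0,0,0,0,0,0]
    - [0,0,0,0,0,0]

```text
time_s: 27.42
tcp_pos: [0.547, 0.0669, 0.0291]
eef_rot: [180.0, 0.0, -174.6]
contact_force: [-0.4, -0.7, -3.3]
gripper_width: 0.0258
gripper_force: 35.0
```

Emit:
carry_out:
  targets:
    - [0,0,0.001,0,0,0]
    - [0,0,0.001,0,0,0]
    - [0,0,0.001,0,0,0]
    - [0,0,0,0,0,0]
    - [0,0,0,0,0,0]

```text
time_s: 28.05
tcp_pos: [0.547, 0.0669, 0.0278]
eef_rot: [180.0, 0.0, -174.6]
contact_force: [-2.5, -0.0, 4.2]
gripper_width: 0.0255
gripper_force: 35.0
```

Emit:
carry_out:
  targets:
    - [0,0,0,0,0,0]
    - [0,0,0,0,0,0]
    - [0,0,0,0,0,0]
  hand: 0.4

```text
time_s: 28.42
tcp_pos: [0.5471, 0.0669, 0.0275]
eef_rot: [180.0, 0.0, -174.6]
contact_force: [-0.3, -0.7, -0.3]
gripper_width: 0.0346
gripper_force: 0.0
```

Emit:
carry_out:
  targets:
    - [0,0,-0.02,0,0,0]
    - [0,0,-0.04,0,0,0]
    - [0,0,-0.08,0,0,0]
    - [0,0,-0.1,0,0,0]
    - [0,0,-0.12,0,0,0]

```text
time_s: 29.05
tcp_pos: [0.5463, 0.0666, 0.2093]
eef_rot: [-180.0, -0.1, -174.6]
contact_force: [1.2, 0.6, -0.1]
gripper_width: 0.0348
gripper_force: 0.0
```

Emit:
carry_out:
  targets:
    - [0,0,0,0,0,0]
    - [0,0,0,0,0,0]
  hand: 0

```text
time_s: 29.3
tcp_pos: [0.5467, 0.0669, 0.2081]
eef_rot: [180.0, 0.0, -174.6]
contact_force: [-0.1, -0.1, 0.3]
gripper_width: 0.0204
gripper_force: 0.0
```

Run:
```python
from h import *
st(); im,i=snap('wrist','w9')
t,_=snap('top'); s,_=snap('side')
a=cv2.resize(im[130:330,130:430],(600,400)); b=cv2.resize(t[140:240,170:290],(400,333)); c=cv2.resize(s[130:240,200:320],(400,366))
o=np.zeros((600,800,3),np.uint8); o[:250,:375]=cv2.resize(a,(375,250)); o[:333,400:]=b; o[250:600,:382]=cv2.resize(c,(382,350))
cv2.imwrite('pics/m9.png',o[:,:,::-1])
```

```text
29.3 [0.5467 0.0669 0.2081] [ 1.7996e+02  5.0000e-02 -1.7461e+02] [-0.1 -0.1  0.3] 0.0204 0.0
```

View pics/m9.png

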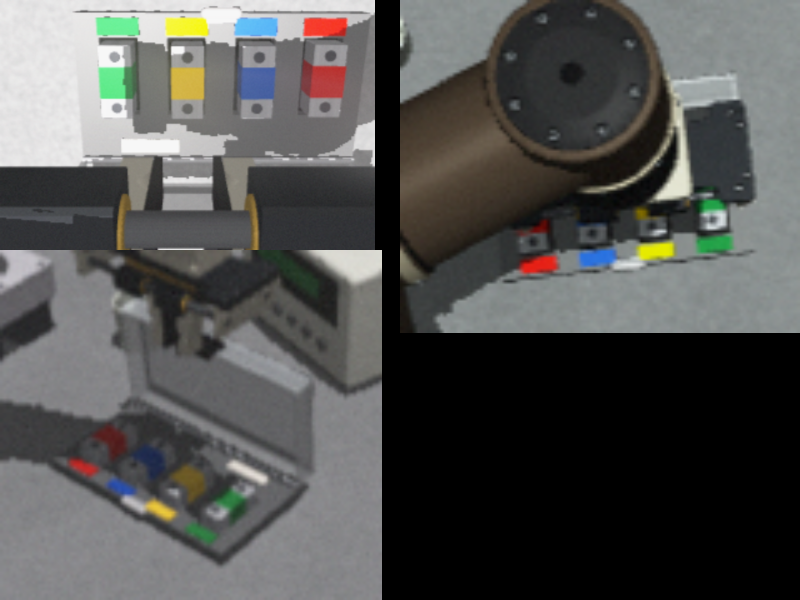

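All three blocks sit flat in the nests of their own colours, with green untouched in the side and wrist crops. The cover stands open. I've now used all 10 picture views, so the rest is numeric only. Next: how far back the bench instrument is, then the cover arc.

Run:
```python
from h import *
i=r.camera_info('top')
for z in (0,.1,.15,.2): print(z,ray(i,[(172,105),(240,122),(245,85),(178,69)],z).round(3).tolist())
O=np.array([.5574,.0955]); a=np.radians(5.4); ex=np.array([np.cos(a),np.sin(a)])
W=lambda x,z,y=0:[*(O+x/1000*ex+y/1000*np.array([-ex[1],ex[0]])),z/1000]
st(); p=plan(W(135,215),-174.6); print('down'); p=plan(W(135,145),-174.6,pose=p,step=.03)
```

```text
0 [[0.876, 0.302], [0.812, 0.08], [0.938, 0.061], [0.998, 0.282]]
0.1 [[0.841, 0.279], [0.782, 0.072], [0.899, 0.055], [0.956, 0.261]]
0.15 [[0.824, 0.268], [0.767, 0.068], [0.88, 0.052], [0.934, 0.25]]
0.2 [[0.807, 0.257], [0.752, 0.065], [0.86, 0.048], [0.913, 0.239]]
29.45 [0.5462 0.0666 0.2064] [-1.7996e+02 -1.2000e-01 -1.7460e+02] [-0.6  0.3 -1. ] 0.0088 0.0
[[-0.074,0.014,-0.004,0.0,-0.001,0.0],[-0.075,0.014,-0.005,0.0,0.0,0.0],[-0.074,0.014,-0.004,0.0,-0.001,0.0],[-0.075,0.013,-0.004,-0.001,0.0,0.0]]
down
[[0.0,0.0,0.047,0.0,0.0,0.0],[0.0,0.0,0.046,0.0,0.0,0.0],[0.0,0.0,0.047,0.0,0.0,0.0]]
```

Emit:
carry_out:
  targets:
    - [-0.074,0.014,-0.005,0,0,0]
    - [-0.075,0.014,-0.005,0,0,0]
    - [-0.074,0.014,-0.004,0,0,0]
    - [-0.075,0.013,-0.004,0,0,0]
    - [0,0,0,0,0,0]

```text
time_s: 30.08
tcp_pos: [0.694, 0.1086, 0.2134]
eef_rot: [-179.9, -0.2, -174.6]
contact_force: [0.0, -0.7, -0.4]
gripper_width: 0.0003
gripper_force: 0.0
```

Emit:
carry_out:
  targets:
    - [0,0,0.047,0,0,0]
    - [0,0,0.046,0,0,0]
    - [0,0,0.047,0,0,0]
    - [0,0,0,0,0,0]
    - [0,0,0,0,0,0]

```text
time_s: 30.7
tcp_pos: [0.6928, 0.1082, 0.1471]
eef_rot: [-180.0, 0.0, -174.6]
contact_force: [0.0, 0.6, 0.4]
gripper_width: 0.0003
gripper_force: 0.0
```

```bash
cat >> h.py <<'E'
O=np.array([.5574,.0955]); _a=np.radians(5.4); ex=np.array([np.cos(_a),np.sin(_a)])
W=lambda x,z,y=0:[*(O+x/1000*ex+y/1000*np.array([-ex[1],ex[0]])),z/1000]
def lip(q): return 62-117*np.cos(q)+26*np.sin(q), 20+117*np.sin(q)+26*np.cos(q)
def inc(): s=r.get_state(); d=s['tcp_pos'][:2]-O; return d@ex*1000, s['tcp_pos'][2]*1000
E
python3 - <<'E'
from h import *
st(); print(inc()); p=None
for k,q in enumerate(np.linspace(1.6,.12,17)):
    x,z=lip(q); p=plan(W(x+9.5-6*(1.6-q)/1.48,z+8),-174.6,pose=p,n=4 if k==0 else 1); print(round(q,2),p[0].round(4)) if k%4==0 else 0
E
```

```text
30.7 [0.6928 0.1082 0.1471] [-1.7998e+02  1.0000e-02 -1.7458e+02] [0.  0.6 0.4] 0.0003 0.0
(np.float64(136.01596899517273), np.float64(147.10384226111603))
[[0.018,0.0,0.001,0.0,0.0,0.0],[0.017,0.0,0.002,0.0,0.0,0.0],[0.018,0.0,0.001,0.0,0.0,0.0],[0.017,0.0,0.002,0.0,0.0,0.0]]
1.6 [0.658  0.1049 0.1441]
[[0.023,0.0,-0.005,0.0,0.0,0.0]]
[[0.022,0.0,-0.002,0.0,0.0,0.0]]
[[0.023,0.0,0.0,0.0,0.0,0.0]]
[[0.023,0.0,0.001,0.0,0.0,0.0]]
1.23 [0.6127 0.1006 0.1471]
[[0.023,0.0,0.004,0.0,0.0,0.0]]
[[0.022,0.0,0.006,0.0,0.0,0.0]]
[[0.022,0.0,0.007,0.0,0.0,0.0]]
[[0.02,0.0,0.01,0.0,0.0,0.0]]
0.86 [0.5694 0.0965 0.1336]
[[0.02,0.0,0.011,0.0,0.0,0.0]]
[[0.019,0.0,0.013,0.0,0.0,0.0]]
[[0.017,0.0,0.015,0.0,0.0,0.0]]
[[0.016,0.0,0.016,0.0,0.0,0.0]]
0.49 [0.5335 0.0931 0.1061]
[[0.014,0.0,0.018,0.0,0.0,0.0]]
[[0.013,0.0,0.018,0.0,0.0,0.0]]
[[0.011,0.0,0.02,0.0,0.0,0.0]]
[[0.009,0.0,0.021,0.0,0.0,0.0]]
0.12 [0.5102 0.0909 0.0676]
```

Emit:
carry_out:
  targets:
    - [0.018,0,0.001,0,0,0]
    - [0.017,0,0.002,0,0,0]
    - [0.018,0,0.001,0,0,0]
    - [0.017,0,0.002,0,0,0]
    - [0,0,0,0,0,0]

```text
time_s: 31.32
tcp_pos: [0.6572, 0.105, 0.1439]
eef_rot: [180.0, 0.0, -174.6]
contact_force: [0.3, -1.4, 0.0]
gripper_width: 0.0005
gripper_force: 0.0
```

Emit:
carry_out:
  targets:
    - [0.023,0,-0.005,0,0,0]
    - [0.022,0,-0.002,0,0,0]
    - [0.023,0,0,0,0,0]
    - [0.023,0,0.001,0,0,0]

```text
time_s: 31.82
tcp_pos: [0.6119, 0.1007, 0.1467]
eef_rot: [180.0, 0.0, -174.6]
contact_force: [1.6, -0.0, 0.1]
gripper_width: 0.0002
gripper_force: 0.5
```

Run:
```python
from h import *
st(); print(inc(), [v+o for v,o in zip(lip(1.23),(8,8))])
```

```text
31.82 [0.6119 0.1007 0.1467] [ 1.7999e+02  3.0000e-02 -1.7459e+02] [ 1.6 -0.   0.1] 0.0002 0.49213678623345913
(np.float64(54.71095206067867), np.float64(146.72408184192477)) [np.float64(55.39889477665733), np.float64(146.96137073124567)]
```

Emit:
carry_out:
  targets:
    - [0.023,0,0.004,0,0,0]
    - [0.022,0,0.006,0,0,0]
    - [0.022,0,0.007,0,0,0]
    - [0.02,0,0.01,0,0,0]

```text
time_s: 32.33
tcp_pos: [0.5686, 0.0966, 0.1329]
eef_rot: [180.0, 0.0, -174.6]
contact_force: [1.8, 1.1, 1.0]
gripper_width: 0.0007
gripper_force: 0.6
```

Emit:
carry_out:
  targets:
    - [0.02,0,0.011,0,0,0]
    - [0.019,0,0.013,0,0,0]
    - [0.017,0,0.015,0,0,0]
    - [0.016,0,0.016,0,0,0]

```text
time_s: 32.83
tcp_pos: [0.5329, 0.0932, 0.1051]
eef_rot: [-180.0, 0.0, -174.6]
contact_force: [2.3, 0.5, 1.1]
gripper_width: 0.0005
gripper_force: 0.6
```

Run:
```python
from h import *
st(); print(inc(), lip(.49))
```

```text
32.83 [0.5329 0.0932 0.1051] [-1.800e+02  1.000e-02 -1.746e+02] [2.3 0.5 1.1] 0.0005 0.6436965940520167
(np.float64(-24.567967398431797), np.float64(105.06990464956995)) (np.float64(-28.996671364934098), np.float64(98.00388323988864))
```

Emit:
carry_out:
  targets:
    - [0.014,0,0.018,0,0,0]
    - [0.013,0,0.018,0,0,0]
    - [0.011,0,0.02,0,0,0]
    - [0.009,0,0.021,0,0,0]
    - [0,0,0,0,0,0]

```text
time_s: 33.45
tcp_pos: [0.5088, 0.0905, 0.066]
eef_rot: [-180.0, -0.1, -174.6]
contact_force: [0.4, -1.1, 0.1]
gripper_width: 0.0007
gripper_force: 0.4
```

Run:
```python
from h import *
st(); print(inc(), lip(.12)); p=plan(W(-55+2,58),-174.6,step=.004)
```

```text
33.45 [0.5088 0.0905 0.066 ] [-1.7995e+02 -1.4000e-01 -1.7461e+02] [ 0.4 -1.1  0.1] 0.0007 0.40004208389291307
(np.float64(-48.824764423083245), np.float64(65.96904969013495)) (np.float64(-51.04609300539045), np.float64(59.819352785004085))
[[0.003,0.0,0.005,0.0,-0.001,0.0],[0.003,0.0,0.005,0.0,-0.001,0.0],[0.002,0.001,0.006,-0.001,0.0,0.0]]
```

Emit:
carry_out:
  targets:
    - [0.003,0,0.005,0,0,0]
    - [0.003,0,0.005,0,0,0]
    - [0.002,0,0.006,0,0,0]
    - [0,0,0,0,0,0]
    - [0,0,0,0,0,0]

```text
time_s: 34.08
tcp_pos: [0.5072, 0.0906, 0.0603]
eef_rot: [-180.0, 0.1, -174.6]
contact_force: [-0.0, -2.6, 8.7]
gripper_width: 0.0002
gripper_force: 4.3
```

Emit:
carry_out:
  targets:
    - [0,0,0.002,0,0,0]
    - [0,0,0.002,0,0,0]
    - [0,0,0,0,0,0]

```text
time_s: 34.45
tcp_pos: [0.5064, 0.0906, 0.0574]
eef_rot: [180.0, 0.0, -174.6]
contact_force: [0.9, -1.4, 2.2]
gripper_width: 0.0006
gripper_force: 1.6
```

Emit:
carry_out:
  targets:
    - [0,0,0.002,0,0,0]
    - [0,0,0.002,0,0,0]
    - [0,0,0.002,0,0,0]
    - [0,0,0,0,0,0]

```text
time_s: 34.95
tcp_pos: [0.5058, 0.0907, 0.0542]
eef_rot: [-180.0, -0.0, -174.6]
contact_force: [-1.4, -1.5, 6.5]
gripper_width: -0.0001
gripper_force: 3.1
```

Emit:
carry_out:
  targets:
    - [0,0,0.001,0,0,0]
    - [0,0,0.001,0,0,0]
    - [0,0,0,0,0,0]

```text
time_s: 35.33
tcp_pos: [0.5059, 0.0907, 0.054]
eef_rot: [-180.0, 0.0, -174.6]
contact_force: [-5.2, 0.4, 15.2]
gripper_width: 0.0006
gripper_force: 7.6
```

Emit:
carry_out:
  targets:
    - [0,0,-0.003,0,0,0]
    - [0,0,-0.006,0,0,0]
    - [0,0,0,0,0,0]

```text
time_s: 35.7
tcp_pos: [0.5061, 0.0908, 0.0575]
eef_rot: [180.0, 0.0, -174.6]
contact_force: [-0.4, 0.1, -0.7]
gripper_width: 0.0005
gripper_force: 0.0
```

Emit:
carry_out:
  targets:
    - [0,0,-0.03,0,0,0]
    - [0,0,-0.08,0,0,0]
    - [0,0,-0.1,0,0,0]
    - [0,0,-0.1,0,0,0]
    - [0,0,-0.09,0,0,0]

```text
time_s: 36.33
tcp_pos: [0.5059, 0.0905, 0.2607]
eef_rot: [180.0, 0.1, -174.6]
contact_force: [0.4, -0.2, -1.0]
gripper_width: 0.0001
gripper_force: 0.0
```

Emit:
carry_out:
  targets:
    - [0.02,-0.08,0,0,0,0]
    - [0.02,-0.11,0,0,0,0]
    - [0.02,-0.11,0,0,0,0]
    - [0.02,-0.11,0,0,0,0]
    - [0,-0.11,0,0,0,0]

```text
time_s: 36.95
tcp_pos: [0.49, -0.1737, 0.2591]
eef_rot: [-180.0, 0.1, -174.6]
contact_force: [1.6, -0.5, -0.3]
gripper_width: 0.0004
gripper_force: 0.0
```

Emit:
carry_out:
  targets:
    - [0,0,0,0,0,0]
    - [0,0,0,0,0,0]
    - [0,0,0,0,0,0]

```text
time_s: 37.33
tcp_pos: [0.4907, -0.1711, 0.258]
eef_rot: [180.0, 0.0, -174.5]
contact_force: [0.8, -0.4, 0.5]
gripper_width: 0.0004
gripper_force: 0.0
```

Run:
```python
from h import *
st(); im,i=snap('top'); g=cv2.cvtColor(im,cv2.COLOR_RGB2GRAY)
# grey profile along case x at y=+-40 (between nests), shut-cover plane z=46
for y in (-56,0,56):
    xs=np.arange(-90,135,5); px=proj(i,[W(x,46,y) for x in xs]).round().astype(int)
    print(y,dict(zip(xs.tolist(),g[px[:,1],px[:,0]].tolist())))
for n in ('top','side'):
    im,i=snap(n)
    for c in ('red','blue','yellow','green'):
        print(n,c,[(int(a),uv.round(1).tolist()) for a,uv,m in blobs(im,c,8) if np.linalg.norm(ray(i,uv,.03)[0]-O)<.15])
```

```text
37.33 [ 0.4907 -0.1711  0.258 ] [ 1.8000e+02  3.0000e-02 -1.7453e+02] [ 0.8 -0.4  0.5] 0.0004 0.0
-56 {-90: 59, -85: 62, -80: 62, -75: 62, -70: 58, -65: 60, -60: 61, -55: 61, -50: 60, -45: 62, -40: 62, -35: 60, -30: 61, -25: 62, -20: 62, -15: 79, -10: 82, -5: 92, 0: 93, 5: 90, 10: 86, 15: 81, 20: 70, 25: 70, 30: 65, 35: 65, 40: 67, 45: 59, 50: 58, 55: 56, 60: 49, 65: 44, 70: 42, 75: 38, 80: 74, 85: 141, 90: 146, 95: 141, 100: 137, 105: 137, 110: 139, 115: 136, 120: 139, 125: 139, 130: 136}
0 {-90: 61, -85: 63, -80: 60, -75: 60, -70: 59, -65: 60, -60: 59, -55: 62, -50: 62, -45: 63, -40: 59, -35: 60, -30: 55, -25: 58, -20: 62, -15: 72, -10: 79, -5: 82, 0: 88, 5: 87, 10: 87, 15: 83, 20: 75, 25: 71, 30: 69, 35: 64, 40: 62, 45: 60, 50: 62, 55: 55, 60: 56, 65: 52, 70: 46, 75: 43, 80: 36, 85: 102, 90: 141, 95: 140, 100: 139, 105: 138, 110: 134, 115: 141, 120: 141, 125: 141, 130: 136}
56 {-90: 62, -85: 59, -80: 29, -75: 26, -70: 36, -65: 41, -60: 45, -55: 50, -50: 51, -45: 55, -40: 60, -35: 61, -30: 60, -25: 60, -20: 67, -15: 70, -10: 72, -5: 81, 0: 85, 5: 89, 10: 90, 15: 86, 20: 79, 25: 77, 30: 71, 35: 67, 40: 64, 45: 61, 50: 62, 55: 57, 60: 59, 65: 50, 70: 52, 75: 45, 80: 39, 85: 34, 90: 136, 95: 138, 100: 141, 105: 143, 110: 141, 115: 134, 120: 137, 125: 139, 130: 139}
top red []
top blue []
top yellow []
top green []
side red []
side blue []
side yellow []
side green []
```

The arm is blocking both cameras, so I'll move it further away before checking.

Emit:
carry_out:
  targets:
    - [0.03,-0.1,0,0,0,0.05]
    - [0.03,-0.1,0,0,0,0.05]
    - [0.03,-0.1,0,0,0,0.05]
    - [0.03,-0.1,0,0,0,0.05]
    - [0.03,-0.1,0,0,0,0.05]

```text
time_s: 38.1
tcp_pos: [0.4132, -0.4214, 0.2576]
eef_rot: [-180.0, 0.0, 170.4]
contact_force: [1.4, -0.1, -0.2]
gripper_width: 0.0009
gripper_force: 0.0
```

Emit:
carry_out:
  targets:
    - [0.04,-0.09,0,0,0,0]
    - [0.04,-0.09,0,0,0,0]
    - [0,0,0,0,0,0]
    - [0,0,0,0,0,0]

```text
time_s: 38.6
tcp_pos: [0.3591, -0.5022, 0.2574]
eef_rot: [180.0, -0.0, 170.4]
contact_force: [0.6, -0.5, -0.9]
gripper_width: -0.0
gripper_force: 0.0
```

Run:
```python
from h import *
st()
for n in ('top','side'):
    im,i=snap(n); g=cv2.cvtColor(im,cv2.COLOR_RGB2GRAY)
    for y in (-56,0,56):
        xs=np.arange(-80,100,5); px=proj(i,[W(x,46,y) for x in xs]).round().astype(int)
        print(n,y,g[px[:,1],px[:,0]].tolist())
    f=cv2.imread(f'pics/{n}0.png',0)
    px=proj(i,[W(85,100,y) for y in range(-100,101,40)]).round().astype(int)
    print(' at former upright cover now/before',g[px[:,1],px[:,0]].tolist(),f[px[:,1],px[:,0]].tolist())
    for c in ('red','blue','yellow','green'):
        print(n,c,[(int(a),uv.round(1).tolist(),ray(i,uv,.034)[0].round(3).tolist()) for a,uv,m in blobs(im,c,8) if np.linalg.norm(ray(i,uv,.03)[0]-O)<.15])
```

```text
38.6 [ 0.3591 -0.5022  0.2574] [ 1.7998e+02 -1.0000e-02  1.7040e+02] [ 0.6 -0.5 -0.9] -0.0 0.0
top -56 [147, 149, 56, 56, 54, 57, 49, 90, 198, 200, 198, 198, 200, 199, 199, 200, 200, 201, 201, 199, 199, 199, 196, 197, 212, 213, 104, 45, 46, 155, 149, 148, 148, 148, 150, 149]
top 0 [37, 52, 50, 51, 48, 46, 49, 114, 200, 195, 198, 199, 198, 199, 197, 197, 198, 196, 198, 195, 194, 196, 196, 194, 197, 195, 80, 45, 45, 146, 143, 140, 144, 144, 146, 144]
top 56 [143, 143, 87, 48, 46, 47, 45, 119, 194, 194, 196, 196, 194, 194, 195, 194, 191, 195, 195, 194, 194, 193, 193, 192, 194, 190, 91, 43, 38, 146, 147, 147, 141, 142, 145, 143]
 at former upright cover now/before [149, 144, 143, 148, 146, 149] [167, 194, 166, 194, 160, 189]
top red []
top blue []
top yellow []
top green []
side -56 [134, 134, 127, 85, 57, 57, 54, 125, 219, 225, 227, 225, 225, 223, 220, 220, 218, 217, 214, 216, 225, 224, 220, 229, 229, 229, 111, 66, 97, 181, 184, 184, 185, 182, 179, 179]
side 0 [68, 88, 120, 91, 58, 56, 56, 103, 212, 211, 214, 210, 213, 219, 223, 220, 219, 214, 214, 216, 216, 216, 215, 221, 229, 237, 198, 67, 117, 144, 179, 184, 180, 180, 180, 184]
side 56 [113, 114, 126, 91, 54, 57, 58, 151, 212, 214, 213, 210, 213, 217, 223, 221, 224, 217, 216, 214, 214, 216, 216, 220, 231, 228, 209, 72, 119, 146, 189, 184, 182, 185, 188, 188]
 at former upright cover now/before [187, 182, 185, 183, 188, 123] [159, 161, 164, 161, 161, 143]
side red []
side blue []
side yellow []
side green []
```

```bash
python3 -c "
from plant import r
print(r.close_job())"
```

```text
the job is handed in; nothing more can be done
None
```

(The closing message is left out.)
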